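Unlock the sample chest with its T-key

ROBOT

A 7-joint arm with a two-finger parallel gripper is mounted at the origin on the work surface. World frame = base frame: x ahead of the robot, y to its left, z up, the work surface at z = 0. Lengths are in mm, angles in rad, forces in N, time in s.
With the tool pointing down it reaches from about 400 to 850 mm from the base axis. Payload 10.4 kg.
Tool frame: the origin (TCP) lies on the mounting face of the last link; the fingertips stand 173 mm ahead of it and the grasp point (between the pads) lies 155 mm ahead of it; z points along the fingers, x is the direction in which the jaws open and shut, and the axes are right-handed (so a half turn about z gives the same grasp; the last joint's range is limited). The gripper opens to 85 mm and grips with 20 to 120 N. Pads are 22 mm wide; open, the fingers measure 114 mm over their backs; the gripper's body (76 mm by 85 mm) begins 54 mm behind the grasp point. The pads swing forward as they close: fully open they stand 13 mm farther back than shut.
Start: joints at [-1.141, 0.332, -0.065, 1.46, 0.022, 1.35, -0.088], TCP at [273.415, 562.029, 404.738] pointing down, gripper open.
Joint ranges: [-2.6, 2.6], [-0.5, 2.12], [-1.47, 1.34], [0.16, 2.42], [-1.27, 4.41], [0.06, 2.06], [-2.6, 2.6]. Speed limits (rad/s): [2.22, 2.22, 2.79, 2.79, 3.14, 3.14, 3.14].

INTERFACE

Orientations are given as a unit quaternion [w, x, y, z].
In Python, from plant import arm gives the robot as it stands. The module is installed in compiled form; this text tells all that it offers.
- The arm moves only by the tool send_rows, never from a script. Its argument "moves" is text: rows parted by semicolons, each of 6 numbers parted by spaces: the shift along the tool's x, y, z in cm, then the turn, a rotation vector about the tool's x, y, z in rad. A call has 1 to 8 rows; each row is the pose to reach, as a shift and turn from the pose commanded when the call began, along the tool's axes at that moment; what a row does not reach only later rows make up. A row lasts 1/8 s, in which the tool goes at most 62.5 mm and 10.7 degrees, less where a joint would pass 70% of its speed; a pose out of reach is approached as far as the arm can. A call with a gripper value outside its range is refused whole. "gripper" is the opening, from -1 (shut) to 1 (fully open), set as the call begins (left out, the last holds). The fingers move at their own pace and stop on an object; "grip_force" is the grip in N (left out, the last holds). Time passes only in rows, so rows that repeat a pose let the fingers close. It gives the time, the measured TCP pose, the force and the opening at its end, in the units of the state.
- arm.read_state(): the state, without advancing time (a new reading comes with each control period).
- arm.capture(name): name is "scene" or "top" or "wrist"; returns the picture (420x560x3 uint8, red, green, blue); there is no depth.
- arm.camera_info(name): a dict with "K" (3x3 intrinsics, pixels), "R" (3x3) and "t" (3): a world point X has camera coordinates R X + t. Camera axes: x right, y down, z forward; pixel columns grow to the right and rows downward; lengths in mm; the calibration is good to about 2 mm. A picture is of the moment at which its call begins: read the wrist's pose just before it. camera_info takes no time and is no camera call; for the wrist camera it gives the pose at the moment of the call.
- arm.sign_off(): hands the job in, once; it reports no verdict.
The state is a dict: "time_s": time; "qpos": joint angles; "joint_vel": joint speeds; "effort": joint torques, N m; "position": TCP position; "tcp_rot": TCP orientation; "contact_force": force on the tool from outside, world axes, zero at the start; "moment": the same for the moment, N m; "gripper_width": finger opening in mm.
Only numpy, scipy, OpenCV 4.12 (cv2) and the standard library are available. Lean on these libraries where they do the work, as an engineer would, in place of code of your own. Each camera call takes 0.05 s, during which the arm holds its last target. There are 200 camera calls.

TASK

Unlock the sample chest: take the T-shaped key from its stand and put it into the lock on the chest's lid. The slot inside is out of sight, so press only lightly and turn the key gently back and forth until you feel it drop in; seat it fully, turn it clockwise to its stop so that the brass latch tongue has fully swung out of its keeper, then let go and leave the key standing in the lock. Never force the key, and do not disturb the tube rack, jar or kit carton.

Things in the scene. Friction and masses are not known exactly. Their poses are not given: they have to be found in the camera images.
- key_grip (a point): Centre of the key's grip, an upright black plate 40 mm (along key x) x 12 mm (key y) x 42 mm tall. The key is one loose rigid piece, 84 mm tall, 50 to 100 g, upright at the start, its z up; a half turn about z leaves it the same. Under the grip come a flange, a round 10 mm shank and a flat blade.
- key_flange (a point): Centre of the underside of the key's steel flange disc (33 mm across, 4 mm thick, right under the grip), 25 mm below key_grip; axes as key_grip. It is at lock_mouth when the key is fully seated.
- key_foot (a point): Middle of the rounded lower edge of the key's blade, 63 mm below key_grip. The blade is 20 mm wide along key x, 6 mm thick along key y and 11 mm high.
- stand_top (a point): Grey plastic key stand, fixed, 60 x 60 x 50 mm; this point is the centre of its top face, at the mouth of a round 26 mm hole, 44 mm deep. The key hangs in the hole, its flange resting on this face; lifted 44 mm straight up it is clear.
- lock_mouth (a point): Centre of the mouth of the lock's round 24 mm bore, in the top face of the steel lock case (60 mm along x, 56 mm along y, 14 mm high) amid the lid of the fixed grey steel chest (150 mm along x, 190 mm along y). 104 mm above the table, lid at 90 mm. Axes are the chest's, z up; the latch tongue lies on its +y side. A soft dust curtain hides the bore; the key passes it freely.
- core_top (a point): Centre of the top of the lock's core, hidden in the bore 25 mm below lock_mouth (chest's axes). An unaligned blade stops here, the flange 13 mm above the case. The core is sprung: it gives up to 6 mm downward, pushing back with about 1.5 N at first and 5 N at the end, then is rigid. Over 40 N in all between key and lock (a push, or a twist of about 0.2 N m at a stop) is forcing.
- core_in (a point): Where key_foot is when seated, 38 mm below lock_mouth (chest's axes). The core's slot, 23.2 x 8.6 mm, has a hidden direction: within 0.5 rad either way of chest x. With key x within 0.1 rad of it the core springs up and the push back vanishes; near that the blade catches, and anticlockwise turning is blocked. The seated key turns the core 0.6 rad clockwise to a stop, friction 0.1 N m.
- latch (a joint): Turn of the lock's brass latch tongue (14 mm wide, reaching 71 mm from the lock's axis, lying on the lid from the lock case towards the chest's +y): 0 = under its keeper, locked (start); grows clockwise seen from above; 0.6 rad = fully swung out, at its stop. It moves only with the lock's core, by the same angle, and stays where it is left.
- tube_rack: Bystander: red rack of yellow-capped tubes, 120 x 120 x 56 mm; origin at the centre of its underside.
- reagent: Bystander: reagent jar, 52 mm across, 100 mm tall; origin at the centre of its underside.
- kit: Bystander: white kit carton, 75 x 125 x 55 mm with a lid flap standing 50 mm higher on its far side; origin at the centre of its underside.
There are look-alikes about, which are no part of the job. There is more than one size of the part that bears key_grip; the job needs the middle-sized.

How it is judged (in metres and radians):
At the end, for the whole second after the job is handed in: The latch is turned at least 0.52 rad of its 0.6 rad; the key stands at rest in the lock, within 10 degrees of upright, its flange within 3.5 mm of the lock case's top and within 7 mm of the bore's centre, and nothing touches it but the lock (value of joint latch above 0.52 rad and horizontal distance between key_flange and lock_mouth below 0.007 m and z of key_flange in the frame of lock_mouth below 0.0035 m and angle between key_grip's own z axis and vertical below 0.17 rad and linear speed of key below 0.02 m/s).
It fails at once if the key is forced: contact forces over 40 N in all between key and lock or chest (contact force between key and lockbox above 40 N).
It fails at once if the tube rack is moved more than 15 mm (distance of tube_rack from where it was at the start of the episode above 0.015 m).
It fails at once if the jar is moved more than 15 mm (distance of reagent from where it was at the start of the episode above 0.015 m).
It fails at once if the kit carton is moved more than 15 mm (distance of kit from where it was at the start of the episode above 0.015 m).
It also fails if it takes over 72 s, if anything falls off the work surface, if the arm or the gripper's body presses on something with over 40 N, if the wrist force passes 120 N, or if a joint passes its speed limit or range.

## Working session

There is one attempt and no reset: what is moved stays moved. The work goes in short steps, Python scripts to look and compute and a tool call to move; the robot and the scene stay as the last step left them, time stands still between calls to the robot, and variables do not carry over. Pictures are saved under pics/ and viewed, about 8 in all and at most 12, crops included, and the job is handed in when it is done.

Besides the shell and the picture viewer there is one more tool, called after "Emit:" in YAML: its name, and indented under it one key for each argument. send_rows: Moves the arm, as the interface text tells. Its arguments: {"type":"object","properties":{"moves":{"type":"string"},"gripper":{"type":"number"},"grip_force":{"type":"number"}},"required":["moves"]}

```bash
mkdir -p pics
cat > h.py <<'E'
import numpy as np, cv2
from plant import arm
from scipy.spatial.transform import Rotation as Rn
def snap(n,f):
    ci=arm.camera_info(n); im=arm.capture(n); cv2.imwrite('pics/'+f,im[:,:,::-1]); np.savez('pics/'+f+'.npz',**{k:np.array(ci[k]) for k in 'KRt'}); return im,ci
def ray(ci,uv,z):
    K,R,t=[np.array(ci[k]) for k in 'KRt']; d=R.T@np.linalg.inv(K)@[uv[0],uv[1],1]; c=-R.T@t
    return c+d*(z-c[2])/d[2]
def proj(ci,X):
    K,R,t=[np.array(ci[k]) for k in 'KRt']; p=K@(R@np.array(X,float)+t.ravel()); return p[:2]/p[2]
def tool(dw,s=None):
    s=s or arm.read_state(); q=s['tcp_rot']; return Rn.from_quat([q[1],q[2],q[3],q[0]]).inv().apply(dw)
E
python3 - <<'E'
from h import *
s=arm.read_state(); print(s)
for n in('scene','top'):
    im,ci=snap(n,n+'0.png'); R=np.array(ci['R']);print(n,-R.T@np.array(ci['t']).ravel(),R.round(2).tolist(),np.array(ci['K']).round(0).tolist())
E
```

```text
{'time_s': 0.0, 'qpos': array([-1.14059171,  0.33285342, -0.06470295,  1.46094375,  0.02160939,
        1.34991644, -0.08851426]), 'joint_vel': array([-6.70468211e-05, -1.52851553e-03,  6.61322263e-04,  1.06343560e-03,
        5.24698665e-04,  2.67277136e-04, -2.83906380e-04]), 'effort': array([ 1.45125123e-04, -6.25450373e+01,  4.93260822e-02, -3.91612172e+01,
        1.61225873e-02,  1.00361207e-02, -8.28067709e-05]), 'position': array([273.36647025, 561.89569565, 403.92613588]), 'tcp_rot': array([ 4.09439503e-04,  8.47784771e-01,  5.30339960e-01, -5.83149688e-04]), 'contact_force': array([-0.27558398, -0.40439781, -1.22927542]), 'moment': array([-0.01214318, -0.01239497,  0.00684981]), 'gripper_width': 84.81113332526155}
scene [ 985.82868712  570.93390818 1003.40860436] [[-0.86, 0.52, 0.01], [0.4, 0.68, -0.61], [-0.33, -0.52, -0.79]] [[472.0, 0.0, 277.0], [0.0, 472.0, 209.0], [0.0, 0.0, 1.0]]
top [ 431.47097062   -6.92275805 1520.16017356] [[-0.0, -1.0, 0.01], [-0.99, 0.0, -0.13], [0.13, -0.01, -0.99]] [[496.0, 0.0, 278.0], [0.0, 496.0, 219.0], [0.0, 0.0, 1.0]]
```

View pics/scene0.png

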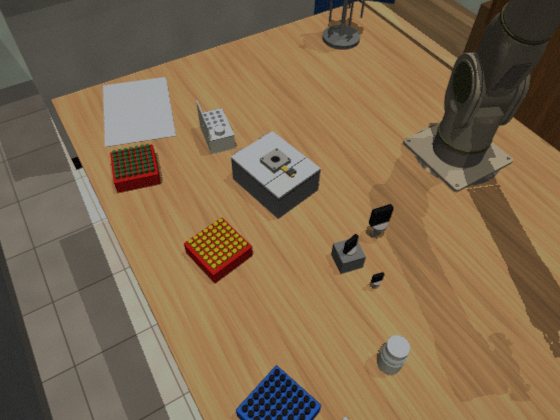

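View pics/top0.png

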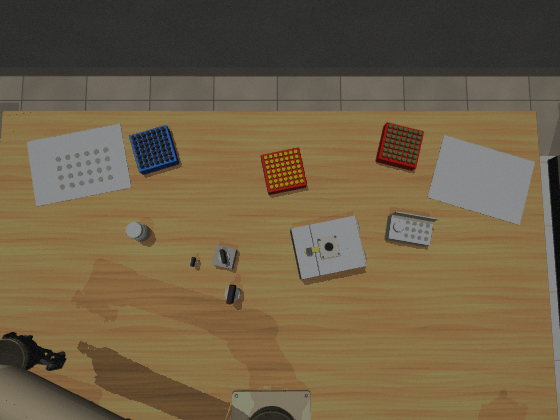

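Scene shows key look-alikes: large key at (381,216), stand key at (350,243), small key at (377,279). In the top view they are at (232,294), (225,257) and (194,262). The lock is at top (329,247) with its tongue to the left (+y). The stand key is the middle size. Next I compute rough positions and make one close crop.

Run:
```python
from h import *
T=dict(np.load('pics/top0.png.npz'));S=dict(np.load('pics/scene0.png.npz'))
for n,z,a,b in(('keytop',96,(224,257),(351,243)),('lock',104,(329,247),(275,159)),('bigkey',60,(232,294),(381,216)),('jar',100,(136,230),(397,348)),('rack',56,(284,168),(219,246))):
    print(n,ray(T,a,z).round(),ray(S,b,z).round())
a=cv2.imread('pics/scene0.png');b=cv2.imread('pics/top0.png')
c1=cv2.resize(a[190:300,320:420],None,fx=4,fy=4,interpolation=3); c2=cv2.resize(b[205:315,180:280],None,fx=4,fy=4,interpolation=3)
cv2.imwrite('pics/c1.png',np.hstack([c1,c2]))
print(arm.camera_info('wrist'))
```

```text
keytop [505. 134.  96.] [516. 146.  96.]
lock [ 533. -167.  104.] [ 534. -166.  104.]
bigkey [400. 113.  60.] [384. 102.  60.]
jar [583. 387. 100.] [589. 395. 100.]
rack [775. -40.  56.] [773. -27.  56.]
{'K': array([[309.06721819,   0.        , 281.08912124],
       [  0.        , 309.06721819, 212.12889513],
       [  0.        ,   0.        ,   1.        ]]), 'R': array([[ 4.36824182e-01,  8.99546617e-01, -7.19571443e-04],
       [ 8.58101124e-01, -4.16457772e-01,  3.00375407e-01],
       [ 2.69902010e-01, -1.31828707e-01, -9.53820789e-01]]), 't': array([-624.18387215,  -38.78571081,  380.23756133])}
```

View pics/c1.png

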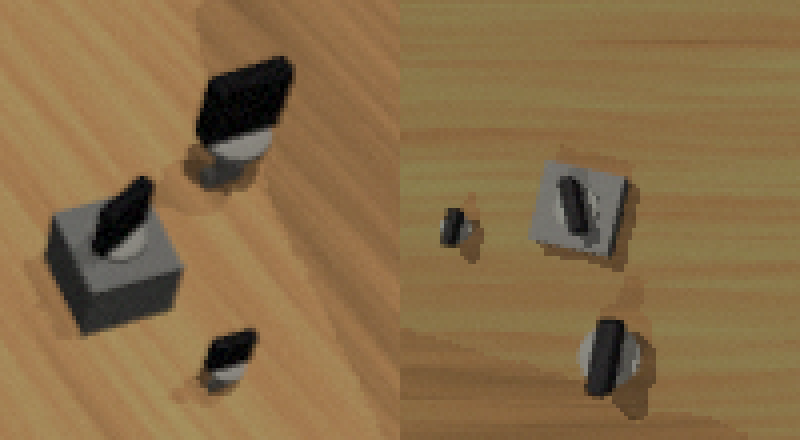

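Crop: the stand key sits in the grey block at crop (575,205), clearly between the big (605,355) and small (453,228) loose keys, so it is the right one. The plate runs roughly along +x, yaw about 0.3. I move above it with the jaw set across the plate.

Emit:
send_rows:
  moves: "-3.5 5 0 0 0 0.17; -7 10 0 0 0 0.35; -10.5 15 0 0 0 0.52; -14 20 0 0 0 0.7; -17.5 25 0 0 0 0.87; -21 30 0 0 0 1.05; -24.5 35 0 0 0 1.22; -27.6 39.8 0 0 0 1.4"
  gripper: 1

```text
time_s: 1.1
position: [511.1, 137.6, 404.7]
tcp_rot: [-0.0, 0.99, -0.144, -0.0]
contact_force: [1.2, 0.8, 0.6]
gripper_width: 85.3
```

Emit:
send_rows:
  moves: "0 0 0 0 0 0.17; 0 0 0 0 0 0.35; 0 0 0 0 0 0.52; 0 0 2 0 0 0.7; 0 0 4 0 0 0.87; 0 0 6 0 0 0.98; 0 0 6 0 0 0.98; 0 0 6 0 0 0.98"

```text
time_s: 2.1
position: [510.7, 139.8, 345.4]
tcp_rot: [-0.0, 0.808, -0.589, 0.0]
contact_force: [0.2, 0.5, 0.4]
gripper_width: 85.4
```

Run:
```python
from h import *
im,ci=snap('wrist','w1.png'); s=arm.read_state(); print(s['time_s'],s['position'],s['tcp_rot'],s['qpos'])
```

```text
2.15 [510.81085818 139.75596519 345.59016358] [-5.36089523e-04  8.08045232e-01 -5.89120152e-01  2.49205571e-04] [-0.74252312  0.16479338  0.43143139  1.81344551 -0.0745638   1.1780386
 -1.54768579]
```

View pics/w1.png

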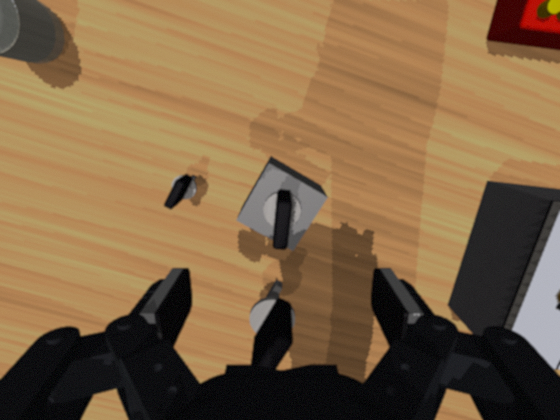

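Wrist view: key plate at (283,215) on the stand, flange (282,212), stand corners (272,158), (326,196), (239,214). Small key at (180,190), big key at (272,330). I fit the plate's box silhouette.

```bash
cat >> h.py <<'E'
from scipy.optimize import differential_evolution
def boxpts(x,y,yaw,l,w,z0,z1):
    c,s=np.cos(yaw),np.sin(yaw)
    return [(x+c*a-s*b,y+s*a+c*b,z) for a in(-l/2,l/2) for b in(-w/2,w/2) for z in(z0,z1)]
def hullmask(ci,P,shape,sc=16):
    m=np.zeros(shape,np.uint8); q=np.array([proj(ci,p) for p in P]); h=cv2.convexHull(np.round(q*sc).astype(np.int32))
    cv2.fillConvexPoly(m,h,1,shift=4); return m
def fitbox(ci,mask,bounds,l,w,z0,z1):
    f=lambda v:-(lambda m:(m&mask).sum()/max((m|mask).sum(),1))(hullmask(ci,boxpts(*v,l,w,z0,z1),mask.shape))
    r=differential_evolution(f,bounds,seed=1,maxiter=60,popsize=12,tol=1e-6); return r.x,-r.fun
E
python3 - <<'E'
from h import *
im=cv2.imread('pics/w1.png');ci=dict(np.load('pics/w1.png.npz'))
g=im.max(2); m=((g<45)).astype(np.uint8); m[:, :245]=0;m[:,325:]=0;m[:165]=0;m[262:]=0
n,l,st,c=cv2.connectedComponentsWithStats(m); print(st[1:].tolist(),c[1:].round(1).tolist())
k=1+np.argmax(st[1:,4]); mm=(l==k).astype(np.uint8)
print(fitbox(ci,mm,[(470,550),(100,180),(-0.3,1)],40,12,54,96))
sat=im.max(2).astype(int)-im.min(2); gr=((sat<18)&(g>70)).astype(np.uint8)
sm=gr.copy(); sm[:,:230]=0;sm[:,335:]=0;sm[:150]=0;sm[255:]=0; sm|=mm
n,l,st,c=cv2.connectedComponentsWithStats(sm); k=1+np.argmax(st[1:,4]); sm=(l==k).astype(np.uint8);print(st[k],c[k])
cnt=cv2.convexHull(np.argwhere(sm)[:,::-1].astype(np.int32)); print(cv2.approxPolyDP(cnt,5,True).reshape(-1,2).tolist())
for p in cv2.approxPolyDP(cnt,5,True).reshape(-1,2): print(ray(ci,p,50).round(1))
E
```

```text
[[276, 165, 47, 27, 175], [273, 190, 19, 59, 820]] [[299.6, 176.8], [282.3, 219.4]]
(array([5.06306626e+02, 1.38142217e+02, 2.52926780e-01]), np.float64(0.7765151515151515))
[ 238  163   89   87 4293] [280.639413   206.69461915]
[[326, 197], [293, 249], [274, 247], [238, 220], [269, 163]]
[529.2 104.3  50. ]
[472.7 116.2  50. ]
[469.2 133.7  50. ]
[484.5 172.7  50. ]
[542.4 161.3  50. ]
```

Run:
```python
from h import *
im=cv2.imread('pics/w1.png');ci=dict(np.load('pics/w1.png.npz'))
g=im.max(2)
for th in(35,45,55,65):
    m=((g<th)).astype(np.uint8); m[:, :265]=0;m[:,300:]=0;m[:165]=0;m[258:]=0
    n,l,st,c=cv2.connectedComponentsWithStats(m);k=1+np.argmax(st[1:,4]); mm=(l==k).astype(np.uint8)
    print(th,st[k],fitbox(ci,mm,[(470,550),(100,180),(-0.3,1)],40,12,54,96),fitbox(ci,mm,[(470,550),(100,180),(-0.3,1)],40,12,75,96))
o=im.copy()
for z0,z1,col in((54,96,(0,255,0)),):
    q=np.array([proj(ci,p) for p in boxpts(506.3,138.1,.253,40,12,54,96)]); cv2.polylines(o,[cv2.convexHull(q.round().astype(np.int32))],True,col,1)
cv2.imwrite('pics/c2.png',np.hstack([cv2.resize(a[140:270,215:345],None,fx=3,fy=3,interpolation=0) for a in(im,o)]))
```

```text
35 [274 190  18  59 761] (array([5.07708115e+02, 1.38882047e+02, 3.04436350e-01]), np.float64(0.7378640776699029)) (array([5.08545925e+02, 1.39159506e+02, 3.04653120e-01]), np.float64(0.7935010482180294))
45 [273 190  19  59 820] (array([5.06306626e+02, 1.38142217e+02, 2.52926780e-01]), np.float64(0.7765151515151515)) (array([5.09119998e+02, 1.38921116e+02, 2.46898462e-01]), np.float64(0.8323108384458078))
55 [273 190  19  59 854] (array([5.05185696e+02, 1.37777292e+02, 2.52686701e-01]), np.float64(0.809478672985782)) (array([5.08971719e+02, 1.38869170e+02, 2.46446224e-01]), np.float64(0.8594704684317719))
65 [272 189  21  61 904] (array([5.06038900e+02, 1.37923318e+02, 2.44740225e-01]), np.float64(0.8501413760603205)) (array([5.09034108e+02, 1.38754986e+02, 2.42858884e-01]), np.float64(0.8997975708502024))
```

View pics/c2.png

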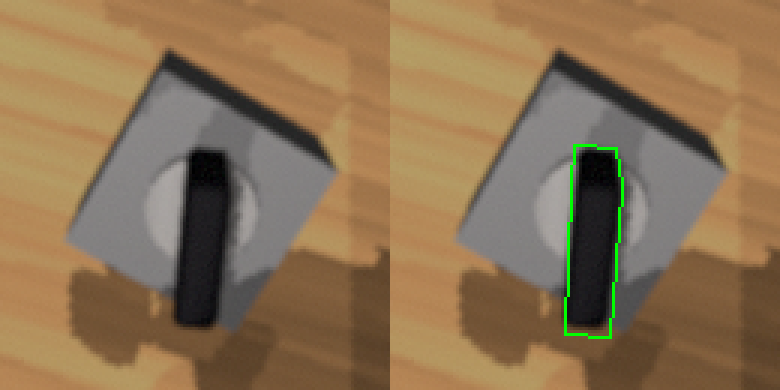

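The plate centre is about (506,138) with yaw about 0.26, which agrees with the stand centre (506.8,138.4). I descend to TCP z≈234 and close.

Emit:
send_rows:
  moves: "0 0.5 1.5 0 0 0.05; 0 0.5 3.5 0 0 0.05; 0 0.5 5.5 0 0 0.05; 0 0.5 7.5 0 0 0.05; 0 0.5 9 0 0 0.05; 0 0.5 10.2 0 0 0.05; 0 0.5 11.1 0 0 0.05; 0 0.5 11.1 0 0 0.05"

```text
time_s: 3.15
position: [505.7, 138.2, 233.3]
tcp_rot: [0.0, 0.792, -0.61, -0.0]
contact_force: [0.5, -0.2, -0.3]
gripper_width: 85.2
```

Emit:
send_rows:
  moves: "0 0 0 0 0 0; 0 0 0 0 0 0; 0 0 0 0 0 0; 0 0 0 0 0 0; 0 0 0 0 0 0; 0 0 0 0 0 0; 0 0 0 0 0 0; 0 0 0 0 0 0"
  gripper: -1
  grip_force: 40

```text
time_s: 4.15
position: [505.9, 138.2, 233.9]
tcp_rot: [-0.0, 0.792, -0.61, 0.0]
contact_force: [-1.0, -0.4, 5.2]
gripper_width: 11.9
```

Run:
```python
from h import *
im,ci=snap('wrist','w2.png'); s=arm.read_state(); print({k:np.round(s[k],3) for k in s if k not in('joint_vel','effort')})
```

```text
{'time_s': np.float64(4.2), 'qpos': array([-0.719,  0.293,  0.417,  1.932, -0.145,  0.945, -1.545]), 'position': array([505.898, 138.247, 233.895]), 'tcp_rot': array([-0.   ,  0.792, -0.61 ,  0.   ]), 'contact_force': array([-1.126,  0.376,  5.532]), 'moment': array([-0.073,  0.247, -0.007]), 'gripper_width': np.float64(11.093)}
```

View pics/w2.png

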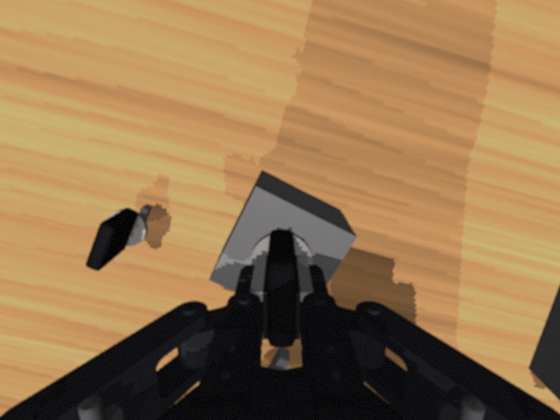

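Gripped: the plate is between the pads at (282,285), width about 11.5 mm, with a 5 N up-load that is probably the fingertips touching the flange. I lift straight up, then move to view the lock.

Emit:
send_rows:
  moves: "0 0 -0.6 0 0 0; 0 0 -2 0 0 0; 0 0 -4 0 0 0; 0 0 -6.5 0 0 0; 0 0 -9 0 0 0; 0 0 -12 0 0 0; 0 0 -14 0 0 0; 0 0 -14 0 0 0"

```text
time_s: 5.2
position: [506.1, 138.1, 375.6]
tcp_rot: [-0.002, 0.792, -0.61, 0.001]
contact_force: [-0.8, 0.6, -0.7]
gripper_width: 11.4
```

Run:
```python
from h import *
s=arm.read_state(); print({k:np.round(s[k],3) for k in s if k not in('joint_vel','effort')})
print(tool(np.array([460,-150,374])-s['position']))
```

```text
{'time_s': np.float64(5.2), 'qpos': array([-0.757,  0.125,  0.44 ,  1.789, -0.057,  1.237, -1.614]), 'position': array([506.126, 138.111, 375.612]), 'tcp_rot': array([-0.002,  0.792, -0.61 ,  0.001]), 'contact_force': array([-0.847,  0.634, -0.653]), 'moment': array([-0.01 , -0.001, -0.026]), 'gripper_width': np.float64(11.407)}
[266.73679936 118.27463121   0.98138158]
```

Emit:
send_rows:
  moves: "2 0.9 0 0 0 0; 6 2.7 0 0 0 0; 11 4.9 0 0 0 0; 16 7.1 0 0 0 0; 21 9.3 0 0 0 0; 24.5 10.9 0 0 0 0; 26.2 11.6 0 0 0 0; 26.7 11.8 0 0 0 0"

```text
time_s: 6.2
position: [458.9, -152.0, 372.9]
tcp_rot: [0.0, 0.791, -0.611, -0.001]
contact_force: [0.9, 1.4, -1.1]
gripper_width: 11.5
```

Emit:
send_rows:
  moves: "0 0 0 0 0 0; 0 0 0 0 0 0; 0 0 0 0 0 0"

```text
time_s: 6.58
position: [460.2, -149.4, 373.6]
tcp_rot: [0.0, 0.793, -0.609, -0.0]
contact_force: [-0.7, -0.5, -0.6]
gripper_width: 11.4
```

Run:
```python
from h import *
im,ci=snap('wrist','w3.png'); s=arm.read_state(); print({k:np.round(s[k],3) for k in s if k not in('joint_vel','effort')})
```

```text
{'time_s': np.float64(6.625), 'qpos': array([-0.462,  0.019,  0.7  ,  1.897, -0.013,  1.23 , -1.069]), 'position': array([ 460.184, -149.546,  373.626]), 'tcp_rot': array([-0.   ,  0.793, -0.61 , -0.   ]), 'contact_force': array([-0.193,  0.074, -0.738]), 'moment': array([-0.02 ,  0.046, -0.042]), 'gripper_width': np.float64(11.324)}
```

View pics/w3.png

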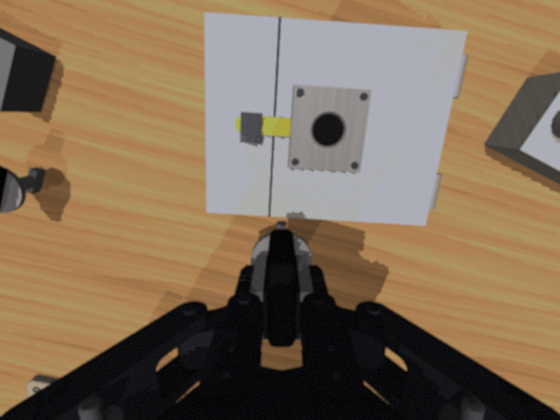

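Wrist view: bore at (328,129); lock case corners (294,86), (370,91), (364,171), (289,169); tongue at (278,127) on the +y side; key in hand with its flange near (280,250). I measure the bore, the chest yaw and the held flange.

Run:
```python
from h import *
im=cv2.imread('pics/w3.png');ci=dict(np.load('pics/w3.png.npz'))
g=im.max(2)
for th in(50,65,80):
    m=(g<th).astype(np.uint8); m[:, :305]=0;m[:,352:]=0;m[:105]=0;m[155:]=0
    n,l,st,c=cv2.connectedComponentsWithStats(m);k=1+np.argmax(st[1:,4]); 
    pts=np.array([ray(ci,p[::-1],104)[:2] for p in np.argwhere(l==k)]); print(th,st[k],c[k],ray(ci,c[k],104).round(1),pts.min(0).round(1),pts.max(0).round(1))
for z,P in((104,[(294,86),(370,91),(364,171),(289,169)]),(90,[(205,14),(466,31),(427,225),(207,213)])):
    Q=np.array([ray(ci,p,z)[:2] for p in P]); print(Q.round(1).tolist(),Q.mean(0).round(1)); d=np.roll(Q,-1,0)-Q; print(np.hypot(*d.T).round(1),np.arctan2(d[:,1],d[:,0]).round(3))
s=[460.18,-149.55,373.63]; yaw=2*np.arctan2(-.61,.793)+np.pi/2; print('keyyaw',yaw)
o=im.copy()
for r,z in((16.5,54),(16.5,50)):
    zz=s[2]-(233.9-z)
    q=np.array([proj(ci,(s[0]+r*np.cos(a),s[1]+r*np.sin(a),zz)) for a in np.linspace(0,6.3,40)]); cv2.polylines(o,[(q*16).round().astype(np.int32)],True,(0,255,0),1,shift=4)
zz=s[2]-233.9
q=np.array([proj(ci,p) for p in boxpts(s[0],s[1],yaw,40,12,zz+95.9,zz+96)]);cv2.polylines(o,[cv2.convexHull((q*16).round().astype(np.int32))],True,(0,0,255),1,shift=4)
q=np.array([proj(ci,p) for p in boxpts(s[0],s[1],yaw,20,6,zz+12,zz+23)]);cv2.polylines(o,[cv2.convexHull((q*16).round().astype(np.int32))],True,(255,0,0),1,shift=4)
cv2.imwrite('pics/c3.png',np.hstack([cv2.resize(a[205:355,215:345],None,fx=3,fy=3,interpolation=0) for a in(im,o)]))
```

```text
50 [313 114  30  31 739] [327.59945873 129.10960758] [ 532.5 -165.8  104. ] [ 521.2 -177.1] [ 543.7 -154.6]
65 [313 114  31  32 785] [327.70318471 129.26369427] [ 532.4 -165.9  104. ] [ 520.7 -177.3] [ 543.9 -154.4]
80 [312 113  33  33 840] [327.69047619 128.99285714] [ 532.6 -165.8  104. ] [ 520.5 -177.8] [ 544.3 -154.1]
[[554.9, -133.4], [565.9, -187.4], [509.7, -202.7], [496.2, -145.8]] [ 531.7 -167.3]
[55.1 58.2 58.5 60.1] [-1.371 -2.875  1.805  0.209]
[[585.9, -59.1], [624.1, -244.2], [477.8, -275.8], [439.2, -88.7]] [ 531.7 -167. ]
[189.  149.7 191.1 149.7] [-1.367 -2.929  1.774  0.199]
keyyaw 0.25940507431182436
```

View pics/c3.png

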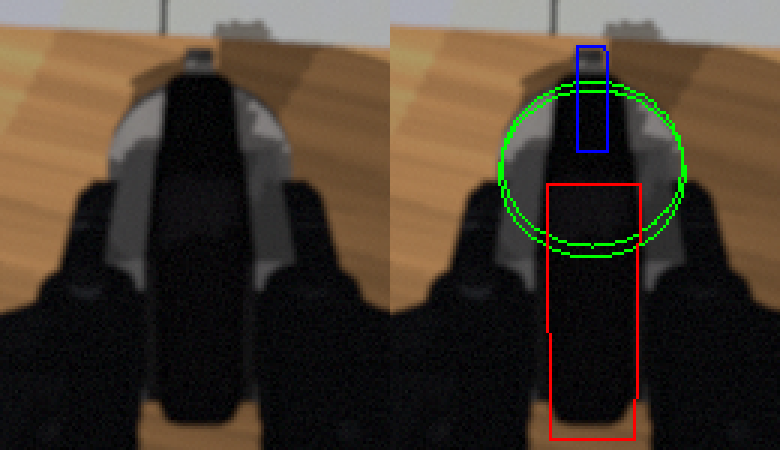

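The model overlay agrees with the image: flange and blade are within about 1 mm, so the key is upright and centred in the grip. The bore is at (532.4,-166.0) and the chest yaw about 0.205. I go above the bore, turned to the anticlockwise end of the search (+0.53).

Emit:
send_rows:
  moves: "0.6 -1.2 0 0 0 -0.08; 1.5 -2.8 0 0 0 -0.16; 2.4 -4.5 0 0 0 -0.24; 3.1 -5.9 0 0 0 -0.32; 3.45 -6.55 0 0 0 -0.4; 3.45 -6.55 1 0 0 -0.48; 3.45 -6.55 2.5 0 0 -0.48; 3.45 -6.55 3.6 0 0 -0.48"

```text
time_s: 7.62
position: [532.0, -166.4, 336.5]
tcp_rot: [0.0, 0.914, -0.405, -0.0]
contact_force: [0.8, -0.7, 0.3]
gripper_width: 11.9
```

Emit:
send_rows:
  moves: "0 0 0 0 0 0; 0 0 0 0 0 0; 0 0 0 0 0 0; 0 0 0 0 0 0"

```text
time_s: 8.12
position: [532.3, -166.7, 338.0]
tcp_rot: [-0.0, 0.915, -0.404, 0.0]
contact_force: [0.6, -0.2, -0.0]
gripper_width: 11.5
```

Run:
```python
from h import *
s=arm.read_state(); print({k:np.round(s[k],3) for k in s if k not in('joint_vel','effort')}); q=s['tcp_rot'];print('keyyaw',2*np.arctan2(q[2],q[1])+np.pi/2)
print(tool(np.array([532.4,-166.0,330])-s['position']))
im,ci=snap('wrist','w4.png'); a,_=snap('scene','s4.png');b,_=snap('top','t4.png')
S=dict(np.load('pics/s4.png.npz'));p=s['position']; f=[p[0],p[1],p[2]-222]
for n,c in(('scene',S),('top',dict(np.load('pics/t4.png.npz')))): print(n,proj(c,f),proj(c,(532.4,-166,104)))
u=proj(S,f).astype(int)
c1=cv2.resize(a[u[1]-40:u[1]+35,u[0]-40:u[0]+40,::-1],None,fx=5,fy=5,interpolation=3); c2=cv2.resize(im[200:,160:400,::-1],(400,375))
cv2.imwrite('pics/c4.png',np.hstack([c1,c2])); print(u)
```

```text
{'time_s': np.float64(8.125), 'qpos': array([-0.355,  0.264,  0.675,  1.761, -0.178,  1.178, -0.46 ]), 'position': array([ 532.282, -166.705,  338.008]), 'tcp_rot': array([-0.   ,  0.915, -0.404,  0.   ]), 'contact_force': array([ 0.552, -0.223, -0.035]), 'moment': array([-0.045, -0.041, -0.005]), 'gripper_width': np.float64(11.533)}
keyyaw 0.7387352246640733
[-0.44478374 -0.55829056  8.0080277 ]
scene [275.45472417 155.25137525] [275.50678438 158.64571739]
top [329.37660123 246.91106919] [328.65755112 247.17233677]
[275 155]
```

View pics/c4.png

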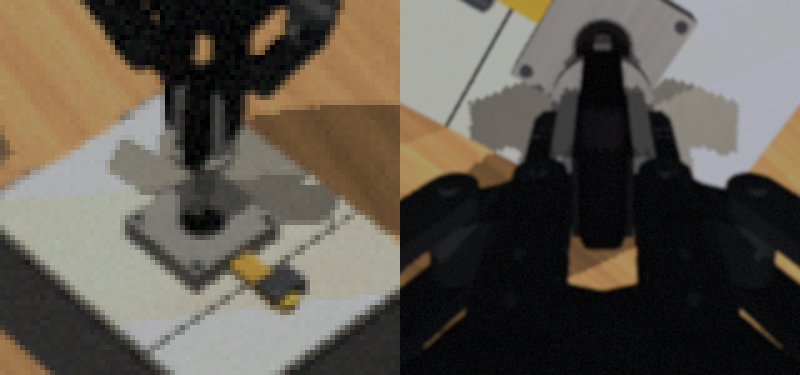

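Both crops show the blade over the bore, centred at (602,40) in the right one. I lower into the bore to just above the core.

Emit:
send_rows:
  moves: "-0.04 -0.05 0.4 0 0 0; -0.04 -0.05 0.8 0 0 0; -0.04 -0.05 1.2 0 0 0; -0.04 -0.05 1.6 0 0 0; -0.04 -0.05 1.9 0 0 0; -0.04 -0.05 2.2 0 0 0; -0.04 -0.05 2.5 0 0 0; -0.04 -0.05 2.8 0 0 0"

```text
time_s: 9.28
position: [532.3, -166.1, 309.5]
tcp_rot: [-0.0, 0.915, -0.404, -0.0]
contact_force: [0.6, -0.8, -1.1]
gripper_width: 11.6
```

Emit:
send_rows:
  moves: "0 0 0.2 0 0 0; 0 0 0.4 0 0 0; 0 0 0.5 0 0 0; 0 0 0.5 0 0 0; 0 0 0.5 0 0 0; 0 0 0.5 0 0 0"

```text
time_s: 10.02
position: [532.3, -166.0, 304.8]
tcp_rot: [-0.0, 0.915, -0.404, 0.0]
contact_force: [-0.7, -0.3, -0.3]
gripper_width: 11.4
```

Emit:
send_rows:
  moves: "0 0 0.1 0 0 0; 0 0 0.2 0 0 0; 0 0 0.3 0 0 0; 0 0 0.3 0 0 0; 0 0 0.3 0 0 0; 0 0 0.3 0 0 0"

```text
time_s: 10.78
position: [532.3, -166.1, 301.7]
tcp_rot: [-0.0, 0.915, -0.404, 0.0]
contact_force: [-0.2, -0.4, -0.6]
gripper_width: 11.1
```

Emit:
send_rows:
  moves: "0 0 0.1 0 0 0; 0 0 0.15 0 0 0; 0 0 0.15 0 0 0; 0 0 0.15 0 0 0"

```text
time_s: 11.28
position: [532.4, -166.1, 300.3]
tcp_rot: [-0.0, 0.915, -0.404, 0.0]
contact_force: [0.1, -0.6, 0.5]
gripper_width: 12.0
```

Emit:
send_rows:
  moves: "0 0 0.1 0 0 0; 0 0 0.2 0 0 0; 0 0 0.2 0 0 0; 0 0 0.2 0 0 0"

```text
time_s: 11.78
position: [532.4, -166.1, 298.3]
tcp_rot: [-0.0, 0.915, -0.404, 0.0]
contact_force: [-0.5, 0.2, 1.5]
gripper_width: 11.3
```

Emit:
send_rows:
  moves: "0 0 0.05 0 0 0; 0 0 0.1 0 0 0; 0 0 0.15 0 0 0; 0 0 0.15 0 0 0"

```text
time_s: 12.28
position: [532.4, -166.1, 296.7]
tcp_rot: [-0.0, 0.915, -0.404, 0.0]
contact_force: [-0.0, 1.2, 3.1]
gripper_width: 11.5
```

Emit:
send_rows:
  moves: "0 0 0 0 0 0.02; 0 0 0 0 0 0.04; 0 0 0 0 0 0.06; 0 0 0 0 0 0.06"

```text
time_s: 12.78
position: [532.3, -166.1, 296.7]
tcp_rot: [0.0, 0.902, -0.432, 0.0]
contact_force: [0.4, -0.9, 3.1]
gripper_width: 11.3
```

Emit:
send_rows:
  moves: "0 0 0 0 0 0.02; 0 0 0 0 0 0.04; 0 0 0 0 0 0.06; 0 0 0 0 0 0.06"

```text
time_s: 13.28
position: [532.3, -166.5, 296.7]
tcp_rot: [0.0, 0.889, -0.459, 0.0]
contact_force: [0.9, -4.2, 1.2]
gripper_width: 11.3
```

Emit:
send_rows:
  moves: "0 0 0 0 0 0.02; 0 0 0 0 0 0.04; 0 0 0 0 0 0.06; 0 0 0 0 0 0.06"

```text
time_s: 13.78
position: [532.2, -166.2, 296.6]
tcp_rot: [0.0, 0.875, -0.485, -0.0]
contact_force: [0.7, -5.0, 0.9]
gripper_width: 11.5
```

Emit:
send_rows:
  moves: "0 0 0 0 0 0.02; 0 0 0 0 0 0.04; 0 0 0 0 0 0.06; 0 0 0 0 0 0.06"

```text
time_s: 14.28
position: [532.2, -166.0, 296.5]
tcp_rot: [0.0, 0.86, -0.511, -0.0]
contact_force: [-2.3, -4.6, 1.6]
gripper_width: 11.7
```

Run:
```python
from h import *
s=arm.read_state(); print({k:np.round(s[k],3) for k in s if k not in('joint_vel','effort')})
```

```text
{'time_s': np.float64(14.275), 'qpos': array([-0.372,  0.32 ,  0.703,  1.806, -0.23 ,  1.1  , -0.661]), 'position': array([ 532.168, -165.979,  296.534]), 'tcp_rot': array([ 0.   ,  0.86 , -0.511, -0.   ]), 'contact_force': array([-2.342, -4.615,  1.564]), 'moment': array([-1.155,  0.476, -0.014]), 'gripper_width': np.float64(11.71)}
```

Emit:
send_rows:
  moves: "0 0 0.05 0 0 0; 0 0 0.1 0 0 0; 0 0 0.1 0 0 0; 0 0 0.1 0 0 0"

```text
time_s: 14.78
position: [532.3, -166.0, 295.7]
tcp_rot: [-0.0, 0.86, -0.511, -0.0]
contact_force: [-1.2, -2.7, 0.1]
gripper_width: 12.1
```

The push-back has vanished, so the blade seems to have dropped in. I continue downward gently.

Emit:
send_rows:
  moves: "0 0 0.05 0 0 0; 0 0 0.1 0 0 0; 0 0 0.15 0 0 0; 0 0 0.15 0 0 0"

```text
time_s: 15.28
position: [532.3, -166.0, 294.2]
tcp_rot: [-0.0, 0.86, -0.511, -0.0]
contact_force: [-1.1, -3.8, 3.0]
gripper_width: 11.1
```

Emit:
send_rows:
  moves: "0 0 0.05 0 0 0; 0 0 0.1 0 0 0; 0 0 0.15 0 0 0; 0 0 0.15 0 0 0"

```text
time_s: 15.78
position: [532.4, -166.0, 292.7]
tcp_rot: [-0.0, 0.86, -0.511, 0.0]
contact_force: [-0.9, -3.7, 3.1]
gripper_width: 11.6
```

Emit:
send_rows:
  moves: "0.02 0.02 0 0 0 0; 0.04 0.03 0 0 0 0; 0.04 0.03 0.05 0 0 0; 0.04 0.03 0.1 0 0 0; 0.04 0.03 0.1 0 0 0"

```text
time_s: 16.4
position: [532.3, -166.5, 291.7]
tcp_rot: [-0.0, 0.86, -0.511, 0.0]
contact_force: [1.5, -1.9, 1.6]
gripper_width: 11.5
```

Emit:
send_rows:
  moves: "0 0 0.05 0 0 0; 0 0 0.1 0 0 0; 0 0 0.15 0 0 0; 0 0 0.15 0 0 0"

```text
time_s: 16.9
position: [532.2, -166.6, 290.2]
tcp_rot: [-0.0, 0.86, -0.511, -0.0]
contact_force: [1.9, -2.9, 2.7]
gripper_width: 11.4
```

Emit:
send_rows:
  moves: "0.03 0 0.03 0 0 0; 0.03 0 0.08 0 0 0; 0.03 0 0.13 0 0 0; 0.03 0 0.13 0 0 0; 0.03 0 0.13 0 0 0"

```text
time_s: 17.52
position: [532.3, -166.7, 288.8]
tcp_rot: [-0.0, 0.86, -0.511, -0.0]
contact_force: [0.8, -1.3, 2.4]
gripper_width: 11.4
```

Emit:
send_rows:
  moves: "0 0 0.03 0 0 0; 0 0 0.06 0 0 0; 0 0 0.06 0 0 0; 0 0 0.06 0 0 0"

```text
time_s: 18.02
position: [532.4, -166.8, 288.3]
tcp_rot: [-0.0, 0.86, -0.511, -0.0]
contact_force: [0.2, -1.7, 2.7]
gripper_width: 11.2
```

Emit:
send_rows:
  moves: "0 0 0.03 0 0 0; 0 0 0.06 0 0 0; 0 0 0.06 0 0 0; 0 0 0.06 0 0 0"

```text
time_s: 18.52
position: [532.4, -166.9, 287.9]
tcp_rot: [-0.0, 0.86, -0.511, -0.0]
contact_force: [-1.2, -0.1, 6.1]
gripper_width: 11.3
```

The force rises at TCP z 287.9, the height expected for full seating. Now I turn clockwise in small steps, watching the moment.

Emit:
send_rows:
  moves: "0 0 -0.02 0 0 0.04; 0 0 -0.02 0 0 0.08; 0 0 -0.02 0 0 0.12; 0 0 -0.02 0 0 0.16; 0 0 -0.02 0 0 0.2; 0 0 -0.02 0 0 0.2"

```text
time_s: 19.27
position: [532.5, -166.7, 288.0]
tcp_rot: [-0.0, 0.804, -0.594, 0.0]
contact_force: [0.2, 1.3, 5.8]
gripper_width: 11.2
```

```bash
cat > st.py <<'E'
from h import *
s=arm.read_state(); q=s['tcp_rot']; print(round(s['time_s'],2),'F',s['contact_force'].round(2),'M',s['moment'].round(3),'p',s['position'].round(1),'keyyaw',round(2*np.arctan2(q[2],q[1])+np.pi/2,3),'w',round(s['gripper_width'],1))
E
python3 st.py
```

```text
19.27 F [0.24 1.32 5.75] M [ 0.242 -0.135 -0.015] p [ 532.5 -166.7  288. ] keyyaw 0.298 w 11.2
```

Emit:
send_rows:
  moves: "0 0 -0.02 0 0 0.04; 0 0 -0.02 0 0 0.08; 0 0 -0.02 0 0 0.12; 0 0 -0.02 0 0 0.16; 0 0 -0.02 0 0 0.16"

```text
time_s: 19.9
position: [532.4, -166.5, 288.0]
tcp_rot: [-0.0, 0.754, -0.657, -0.0]
contact_force: [-0.0, 3.0, 2.8]
gripper_width: 11.3
```

```bash
python3 st.py
python3 - <<'E'
from h import *
a,ci=snap('scene','s5.png');b,_=snap('top','t5.png')
cv2.imwrite('pics/c5.png',np.hstack([cv2.resize(x[:,:,::-1],(400,400),interpolation=3) for x in(a[125:205,235:315],b[207:287,285:365])]))
E
```

```text
19.9 F [-0.04  2.97  2.78] M [ 0.845 -0.15   0.115] p [ 532.4 -166.5  288. ] keyyaw 0.138 w 11.3
```

View pics/c5.png

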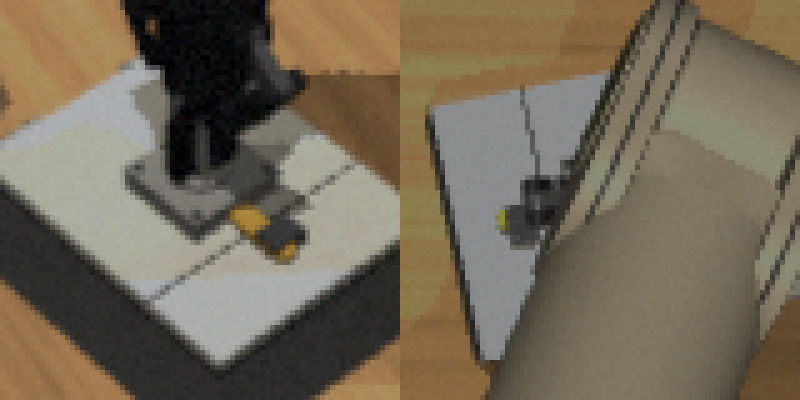

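Moment is 0.115 N·m, so the core is now being driven; the flange lies on the case and the tongue has only started to move. I continue.

Emit:
send_rows:
  moves: "0 0 -0.01 0 0 0.04; 0 0 -0.01 0 0 0.08; 0 0 -0.01 0 0 0.12; 0 0 -0.01 0 0 0.16; 0 0 -0.01 0 0 0.2; 0 0 -0.01 0 0 0.2"

```text
time_s: 20.75
position: [532.4, -166.5, 288.1]
tcp_rot: [0.0, -0.684, 0.729, 0.0]
contact_force: [-0.0, 6.1, 2.3]
gripper_width: 11.4
```

```bash
python3 st.py
```

```text
20.75 F [-0.02  6.07  2.32] M [ 1.352 -0.142  0.056] p [ 532.4 -166.5  288.1] keyyaw 6.22 w 11.4
```

Emit:
send_rows:
  moves: "0 0 0 0 0 0.04; 0 0 0 0 0 0.08; 0 0 0 0 0 0.12; 0 0 0 0 0 0.16; 0 0 0 0 0 0.16"

```text
time_s: 21.38
position: [532.5, -166.5, 288.1]
tcp_rot: [0.0, -0.624, 0.781, 0.0]
contact_force: [0.0, 6.1, 2.0]
gripper_width: 11.9
```

```bash
python3 st.py
```

```text
21.38 F [0.01 6.09 1.95] M [ 1.419 -0.217  0.085] p [ 532.5 -166.5  288.1] keyyaw 6.06 w 11.9
```

Emit:
send_rows:
  moves: "-0.03 0 0 0 0 0.03; -0.04 0.01 0 0 0 0.06; -0.04 0.01 0 0 0 0.08; -0.04 0.01 0 0 0 0.1; -0.04 0.01 0 0 0 0.1"

```text
time_s: 22.0
position: [532.4, -166.3, 288.2]
tcp_rot: [0.0, -0.585, 0.811, 0.0]
contact_force: [1.6, 5.4, 1.5]
gripper_width: 11.7
```

```bash
python3 st.py
python3 - <<'E'
from h import *
a,ci=snap('scene','s6.png');b,_=snap('wrist','w6.png')
cv2.imwrite('pics/c6.png',np.hstack([cv2.resize(a[125:205,235:315,::-1],(400,400),interpolation=3),cv2.resize(b[:,:,::-1],(400,300))[:300].repeat(1,0) if 0 else cv2.copyMakeBorder(cv2.resize(b[:,:,::-1],(400,300)),0,100,0,0,cv2.BORDER_CONSTANT)]))
E
```

```text
22.0 F [1.56 5.35 1.51] M [ 1.293 -0.293  0.153] p [ 532.4 -166.3  288.2] keyyaw 5.961 w 11.7
```

View pics/c6.png

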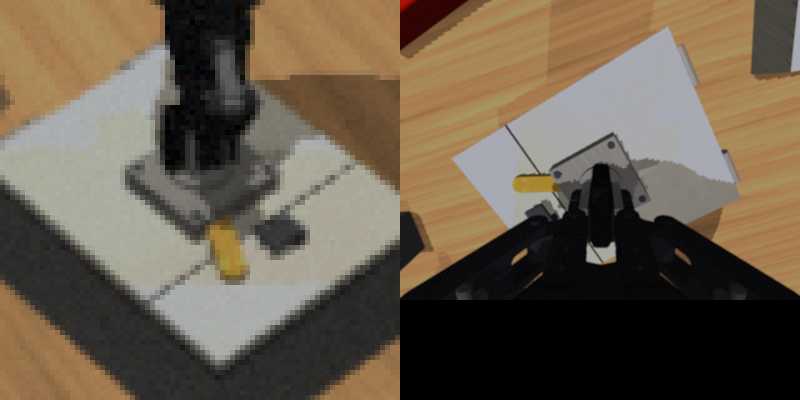

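The tongue is now out of its keeper (left crop, tongue at (226,255), keeper at (280,235)). I measure its angle.

```bash
cat > ton.py <<'E'
import sys
from h import *
f=sys.argv[1]; im=cv2.imread('pics/'+f);ci=dict(np.load('pics/'+f+'.npz')); c=proj(ci,(532.4,-166.4,94))
h=cv2.cvtColor(im,cv2.COLOR_BGR2HSV); m=cv2.inRange(h,(15,110,60),(35,255,255))
P=np.argwhere(m)[:,::-1]
W=np.array([ray(ci,p,94)[:2] for p in P]) ; W=W-[532.4,-166.4]; r=np.hypot(*W.T); W=W[(r<80)&(r>30)]
print(len(W)); 
if len(W):
    a=np.arctan2(W[:,1],W[:,0]); w=np.hypot(*W.T); print('dir',np.median(a).round(3),'mean',np.arctan2(*W.mean(0)[::-1]).round(3),'rmax',w.max().round(1),'latch est',(1.776-np.median(a)).round(3))
E
for f in w3.png w6.png s6.png scene0.png; do echo $f; python3 ton.py $f; done
```

```text
w3.png
1076
dir 1.611 mean 1.148 rmax 80.0 latch est 0.165
w6.png
2067
dir 1.252 mean 0.882 rmax 80.0 latch est 0.524
s6.png
82
dir 1.23 mean 1.92 rmax 79.6 latch est 0.546
scene0.png
56
dir 1.698 mean 2.667 rmax 79.6 latch est 0.078
```

```bash
sed -i 's/(15,110,60)/(20,140,60)/' ton.py; sed -i 's/^P=.*/n,l,st,cc=cv2.connectedComponentsWithStats(m); k=1+int(np.argmin([np.hypot(*(cc[i]-c))+(1e3 if st[i,4]<20 else 0) for i in range(1,n)])); print(st[k],cc[k]); P=np.argwhere(l==k)[:,::-1]/' ton.py
for f in w3.png w6.png s6.png scene0.png; do echo $f; python3 ton.py $f; done
```

```text
w3.png
[262 118  29  18 448] [276.05803571 126.15178571]
433
dir 1.776 mean 1.779 rmax 50.7 latch est -0.0
w6.png
[ 158  244   67   25 1312] [188.74466463 256.9847561 ]
1312
dir 1.314 mean 1.312 rmax 72.0 latch est 0.462
s6.png
[276 169   8  12  56] [279.71428571 174.46428571]
54
dir 1.263 mean 1.263 rmax 68.1 latch est 0.513
scene0.png
[281 166   7   6  25] [284.04 168.36]
18
dir 1.76 mean 1.758 rmax 42.8 latch est 0.016
```

Emit:
send_rows:
  moves: "-0.02 0 0 0 0 0.02; -0.04 0.01 0 0 0 0.04; -0.04 0.01 0 0 0 0.06; -0.04 0.01 0 0 0 0.06"

```text
time_s: 22.6
position: [532.4, -166.1, 288.2]
tcp_rot: [-0.0, -0.56, 0.828, -0.0]
contact_force: [1.8, 3.1, 1.3]
gripper_width: 11.6
```

```bash
python3 st.py; python3 -c "
from h import *
snap('wrist','w7.png')"; python3 ton.py w7.png;python3 st.py
```

```text
22.6 F [1.82 3.06 1.33] M [ 0.93  -0.292  0.041] p [ 532.4 -166.1  288.2] keyyaw 5.901 w 11.6
[ 158  244   66   25 1248] [187.67307692 257.12099359]
1248
dir 1.255 mean 1.253 rmax 72.0 latch est 0.521
22.65 F [0.89 4.19 1.91] M [ 0.942 -0.26   0.1  ] p [ 532.4 -166.1  288.2] keyyaw 5.902 w 11.7
```

Emit:
send_rows:
  moves: "0 0 0 0 0 0.02; 0 0 0 0 0 0.04; 0 0 0 0 0 0.05; 0 0 0 0 0 0.05"

```text
time_s: 23.15
position: [532.4, -166.0, 288.2]
tcp_rot: [0.0, -0.539, 0.842, -0.0]
contact_force: [0.8, 3.0, 1.5]
gripper_width: 11.3
```

```bash
for i in 1 2 3; do python3 -c "
from h import *
snap('wrist','w8.png')"; python3 st.py; done; python3 ton.py w8.png
```

```text
23.2 F [1.51 2.61 1.32] M [ 0.81  -0.389  0.105] p [ 532.4 -166.   288.2] keyyaw 5.852 w 11.8
23.25 F [0.37 3.39 1.47] M [ 0.794 -0.323  0.125] p [ 532.4 -166.   288.2] keyyaw 5.852 w 11.6
23.3 F [1.04 3.95 1.63] M [ 0.84  -0.386  0.076] p [ 532.4 -166.   288.2] keyyaw 5.852 w 11.4
[ 158  245   63   24 1208] [186.9602649 257.2160596]
1208
dir 1.208 mean 1.205 rmax 72.0 latch est 0.568
```

Emit:
send_rows:
  moves: "0 0 0 0 0 0.01; 0 0 0 0 0 0.02; 0 0 0 0 0 0.03; 0 0 0 0 0 0.03"

```text
time_s: 23.8
position: [532.4, -166.0, 288.2]
tcp_rot: [0.0, -0.527, 0.85, -0.0]
contact_force: [0.6, 3.9, 2.0]
gripper_width: 11.2
```

```bash
for i in 1 2 3; do python3 -c "
from h import *
snap('wrist','w9.png')"; python3 st.py; done; python3 ton.py w9.png
```

```text
23.85 F [2.38 3.41 2.77] M [ 0.808 -0.464  0.196] p [ 532.4 -166.   288.2] keyyaw 5.822 w 11.6
23.9 F [1.81 3.49 1.88] M [ 0.729 -0.416  0.214] p [ 532.4 -166.   288.2] keyyaw 5.822 w 11.3
23.95 F [1.67 2.39 0.87] M [ 0.788 -0.37   0.233] p [ 532.4 -166.   288.2] keyyaw 5.822 w 11.5
[ 159  246   62   25 1191] [187.26868178 259.15701092]
1191
dir 1.202 mean 1.198 rmax 71.9 latch est 0.574
```

The moment rises to 0.21 N·m with no further tongue motion, so this is the stop. I relax the twist, then release.

Emit:
send_rows:
  moves: "0 0 0 0 0 -0.03; 0 0 0 0 0 -0.05; 0 0 0 0 0 -0.05"

```text
time_s: 24.32
position: [532.3, -166.1, 288.2]
tcp_rot: [0.0, -0.548, 0.837, 0.0]
contact_force: [1.5, 2.7, 2.2]
gripper_width: 11.4
```

```bash
python3 st.py
```

```text
24.32 F [1.51 2.69 2.22] M [ 0.625 -0.371  0.038] p [ 532.3 -166.1  288.2] keyyaw 5.872 w 11.4
```

Emit:
send_rows:
  moves: "0 0 0 0 0 0; 0 0 0 0 0 0; 0 0 0 0 0 0; 0 0 0 0 0 0; 0 0 0 0 0 0; 0 0 0 0 0 0"
  gripper: -0.2
  grip_force: 20

```text
time_s: 25.08
position: [532.4, -166.0, 288.2]
tcp_rot: [0.0, -0.548, 0.837, 0.0]
contact_force: [0.1, 0.2, 0.5]
gripper_width: 34.5
```

Emit:
send_rows:
  moves: "0 0 -0.5 0 0 0; 0 0 -1.5 0 0 0; 0 0 -3 0 0 0; 0 0 -5 0 0 0; 0 0 -7 0 0 0; 0 0 -9 0 0 0; 0 0 -11 0 0 0; 0 0 -11 0 0 0"

```text
time_s: 26.08
position: [532.7, -166.4, 400.4]
tcp_rot: [0.001, -0.548, 0.837, -0.001]
contact_force: [0.4, 0.8, 0.0]
gripper_width: 34.3
```

```bash
python3 st.py; python3 -c "
from h import *
snap('wrist','w10.png')
a,_=snap('scene','s10.png'); b=cv2.imread('pics/w10.png')
cv2.imwrite('pics/c10.png',np.hstack([cv2.resize(a[125:205,235:315,::-1],(400,400),interpolation=3),cv2.copyMakeBorder(cv2.resize(b,(400,300)),0,100,0,0,0)]))"; python3 ton.py w10.png; python3 ton.py s10.png
```

```text
26.07 F [0.45 0.76 0.01] M [ 0.031  0.02  -0.003] p [ 532.7 -166.4  400.4] keyyaw 5.872 w 34.3
[206 196  39  15 447] [224.08724832 203.55033557]
447
dir 1.19 mean 1.189 rmax 70.3 latch est 0.586
[275 169   6  12  50] [277.78 174.84]
48
dir 1.154 mean 1.154 rmax 67.1 latch est 0.622
```

View pics/c10.png

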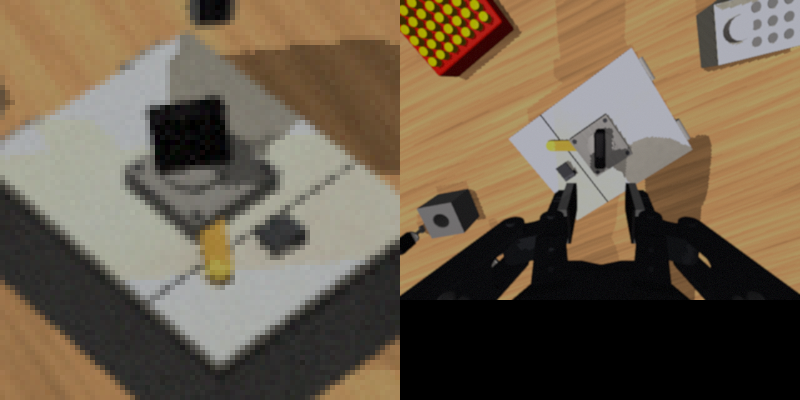

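The key stands upright with its flange on the case, the gripper is clear and the tongue reads about 0.59 rad. I hand in.

```bash
python3 -c "
from plant import arm
print(arm.sign_off(), arm.read_state()['time_s'])"
```

```text
the job is handed in; nothing more can be done
the job is handed in; nothing more can be done
```

The chest is unlocked and the job is handed in at about 26 s of the 72 s allowed; no verdict was reported.

**What I did:** I took the middle-sized key from its stand and lowered it into the bore. Pressing with about 3 N, I swept it clockwise until the push-back vanished. The key seated at the expected height, and I turned it to its stop, eased the twist, let go and lifted clear.

**Last checks:**
- **Latch:** it reads 0.586 rad from the wrist picture and 0.622 rad from the scene picture. Both are above the 0.52 needed, and they differ by about 0.04 rad.
- **Key:** it looks upright, with its flange on the lock case and nothing touching it. I judged tilt and offset by eye only.
- **Forces:** the side load peaked at about 6 N and the downward push at about 6 N.
- **Twist at the stop:** it briefly read up to 0.23 N·m, of which about 0.1 is the core's friction. That is close to the 0.2 N·m forcing guide, so I backed off at once; the net load at the stop should have been about 0.1 N·m.
- **Bystanders:** the arm did not go near the tube rack, jar or carton. I did not measure their positions again at the end.

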